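# Clip the tan board into the spring board holder

### The job

Clip the tan circuit board into the board holder for rework: draw the sprung arm back (the end of the held board can push its upright post), lower the board flat, parts up, onto the black bed with its other end against the blue fence, and let go so that the arm presses it there. Have it square to the fence and centred on the bed, and leave the two green boards where they lie.

Things in the scene. Friction and masses are not known exactly. Their poses are not given: they have to be found in the camera images.
- tan_centre (a point): Centre, half-way up its plate, of the loose tan circuit board, 48 x 66 mm, plate 4 mm thick, parts on top to 20 mm high (none past its edges), 35 g. x: across the 48 mm width, y: along the 66 mm, z up. It lies flat on a fixed black foam block 30 mm (board's x) x 44 mm (y), 12 mm high: fingers closing across the 48 mm can reach below its plate on both sides.
- green_centre (a point): Centre of the plate of a green circuit board with a blue capacitor, 50 x 62 mm, lying on such a foam block; not to be disturbed.
- supply_centre (a point): Centre of the plate of a green circuit board with a white connector, 52 x 69 mm, lying on such a foam block; not to be disturbed.
- seat (a point): Middle of the board's place on top of the holder's black bed, 20 mm above the worktop. x points from the fence to the sprung arm, z up. The bed is 32 mm wide (y) and runs from x = -33 to +12 mm. A clipped board has its 66 mm length along x (either way round) and overhangs the bed to x = +33 mm. Beside the bed lies only the fixed grey base plate, 14 mm below the bed's top.
- fence (a point): Middle of the top edge, on the face toward the bed, of the holder's fixed blue fence: x = -33 mm in the seat's frame, 30 mm above the worktop (10 mm above the bed). The fence is 50 mm long in y and 9 mm thick. Same axes as the seat.
- post (a point): Point on the axis of the upright steel post at the tip of the curved sprung arm, 45 mm above the worktop. 10 mm in diameter, smooth from 16 to 60 mm above the worktop, red ball (16 mm) above to 76 mm. In the seat's frame it rests at x 22, y -2 mm, so a board does not fit; pushed toward +x it stands at x 38, y 0 with a board clipped, and goes to x 65. The arm's bar lies lower than the bed's top.
- clip_arm (a joint): Angle of the sprung arm about its upright pivot (x 38, y -60 mm in the seat's frame; post 60 mm from it): 0 at rest, grows as the post is pushed toward +x, about 0.27 with the board clipped, 0.75 at its stop. The spring always drives it back to 0; push at the post 0.8 N at rest, 1.5 N with the board clipped, 2 N 8 mm further.
There are look-alikes about, which are no part of the job. There is more than one size of the part that bears tan_centre; the job needs the larger.

How it is judged:
By the outcome, as a careful person would: the job done as asked, in the order asked, and still so for the second after the job is handed in, with the robot touching nothing.
It also fails if it takes over 37 s, if anything falls off the work surface, if the arm or the gripper's body presses on something with over 40 N, if the wrist force passes 120 N, or if a joint passes its speed limit or range.

### The arm

A 6-joint arm with a two-finger parallel gripper is mounted at the origin on a cart in front of the work surface, level with it; the furniture and walls round the work are solid. World frame = base frame: x ahead of the robot, y to its left, z up, the work surface at z = 0. Lengths are in m, angles in degrees, forces in N, time in s.
With the tool pointing down it reaches from about 0.35 to 0.875 m from the base axis. Payload 4.2 kg.
Tool frame: the origin (TCP) lies midway between the tips of the shut fingers; the grasp point (between the pads) lies 19 mm behind it; y points along the fingers, z is the direction in which the jaws open and shut, and the axes are right-handed (so a half turn about y gives the same grasp; the last joint's range is limited). The gripper opens to 87 mm and grips with 3 to 60 N. Pads are 19 mm wide; open, the fingers measure 117 mm over their backs; the gripper's body (75 mm by 190 mm) begins 51 mm behind the grasp point.
Start: joints at [-49.756, 22.042, 0.453, 0, -68.411, -14.817], TCP at [0.268, -0.564, 0.196] pointing down, gripper open.
Joint ranges: [-179.83, 179.83], [-69.29, 118.12], [-61.27, 80.66], [-181.25, 117.63], [-171.15, -9.14], [-177.46, 177.46]. Speed limits (degrees/s): [159.86, 159.86, 180, 180, 180, 180].

### API

Orientations are given as [roll, pitch, yaw] about the fixed x, y, z axes, in that order (R = Rz(yaw) Ry(pitch) Rx(roll)).
In Python, from workcell import env gives the robot as it stands. The module is installed in compiled form; this text tells all that it offers. Calls block until the motion is done:
- env.goto(position, orientation): joint-space move of the TCP to a pose.
- env.move_straight(position, rotation=None, rate=0.15, force_limit=None): straight line of the TCP; rotation=None keeps the orientation; rate is the mean speed in m/s. With force_limit (N) it stops when the force on the tool has changed by that much, and returns True; else False.
- env.set_joints(angles): joint-space move.
- env.gripper_to(opening, grasp_force=None): opening from 0.0 (shut) to 1.0 (fully open); grasp_force is the grip in N (None keeps the last); returns when the fingers have stopped.
- env.dwell(seconds).
- env.inverse_kinematics(position, orientation): joint angles nearest the present ones, or None.
- env.read_state(): the state.
- env.grab_frame(name): name is "scene" or "top"; returns a dict with "image" (384x512x3 uint8, blue, green, red), "fx", "fy", "cx", "cy" (pixels), "D" ([k1, k2, p1, p2, k3] as OpenCV has them; the pictures are not rectified), "position" and "orientation" of the camera in the world. Camera axes: x right, y up, looking along -z (the intrinsics and any distortion apply to the point x, -y, -z); pixel columns grow to the right and rows downward; lengths in m; the calibration is good to about 2 mm. A picture is of the moment at which its call begins. There is no depth.
A pose or a line that the arm cannot do raises env.Unreachable and nothing moves.
- env.close_job(): hands the job in, once; it reports no verdict.
Trained networks look in a picture, given as the dict that the camera call returned (one of the last four; its "shot" number tells which), for a name from the list of things; names that differ only in an ending like _2 or _b are one class to them, and where a whole thing is asked for, a point or a joint stands for the part that bears it (a point fixed in the world has none). Each returns a list of dicts, best first, with "score" (0 to 1); they miss things now and then, are a little off and sometimes report something else, mostly with a low value. They report only what shows in the picture. A call takes as long as a camera call. They do not tell look-alikes from the thing itself.
- env.search_frame(picture, thing): "xyz" ([x, y, z] in m, in world coordinates, good to about 4 mm: the middle of the surface that is visible of it).
- env.trace(picture, thing): "mask" (384x512 bool, what is visible of it).
The state is a dict: "clock": time; "joint_positions": joint angles; "qvel": joint speeds; "joint_torque": joint torques, N m; "position": TCP position; "tool_rot": TCP orientation; "force": force on the tool from outside, world axes, zero at the start; "wrist_torque": the same for the moment, N m; "opening": opening from 0.0 (shut) to 1.0 (fully open).
Only numpy, scipy, OpenCV 4.12 (cv2) and the standard library are available. Lean on these libraries where they do the work, as an engineer would, in place of code of your own. Each camera call takes 0.05 s, during which the arm holds its last target.

## Working session

There is one attempt and no reset: what is moved stays moved. The work goes in short steps, each a Python script; the robot and the scene stay as the last script left them, time stands still between calls to the robot, and variables do not carry over. Pictures are saved under pics/ and viewed, and the job is handed in when it is done.

```bash
mkdir -p pics; ls; cat > h.py <<'E'
import numpy as np, cv2
from workcell import env
from scipy.spatial.transform import Rotation as R
def camR(f):
    o=np.array(f["orientation"],float)
    if o.shape==(3,3): return o
    if o.size==4: return R.from_quat(o).as_matrix()
    return R.from_euler('xyz',o,degrees=True).as_matrix()
def K(f): return np.array([[f["fx"],0,f["cx"]],[0,f["fy"],f["cy"]],[0,0,1.]])
def proj(f,P):
    P=np.atleast_2d(np.array(P,float)); c=(P-np.array(f["position"]))@camR(f)
    c=c*[1,-1,-1]
    return cv2.projectPoints(c.reshape(-1,1,3),np.zeros(3),np.zeros(3),K(f),np.array(f["D"],float))[0].reshape(-1,2)
def ray(f,uv,z):
    uv=np.array(uv,float).reshape(-1,1,2)
    n=cv2.undistortPoints(uv,K(f),np.array(f["D"],float)).reshape(-1,2)
    d=np.c_[n[:,0],-n[:,1],-np.ones(len(n))]@camR(f).T
    p=np.array(f["position"]); t=(z-p[2])/d[:,2]
    return p+d*t[:,None]
E
python3 - <<'E'
from h import *
s=env.read_state();print({k:s[k] for k in("clock","position","tool_rot","opening")})
for n in("scene","top"):
    f=env.grab_frame(n); cv2.imwrite(f"pics/{n}0.png",f["image"]); print(n,f["position"],f["orientation"],f["fx"],f["D"])
    for t in("tan_centre","green_centre","supply_centre","seat","fence","post","clip_arm"):
        try: print(t,[(np.round(d["xyz"],4).tolist(),round(d["score"],2),proj(f,d["xyz"]).round()[0].tolist()) for d in env.search_frame(f,t)])
        except Exception as e: print(t,e)
print(env.read_state()["clock"])
E
```

```text
pics
{'clock': 0.0, 'position': array([ 0.26808783, -0.56386649,  0.19447037]), 'tool_rot': array([-8.98765883e+01,  6.63310837e-03,  2.54184118e+01]), 'opening': 1.0016492813565359}
scene [-0.09760024  0.30554327  0.80409038] [  40.01848635    0.53383601 -118.5483377 ] 373.9430457969732 [-0.06793275  0.          0.          0.          0.        ]
tan_centre [([0.373, -0.0559, -0.0005], 0.62, [289.0, 219.0]), ([0.4819, 0.267, 0.0202], 0.6, [158.0, 233.0]), ([0.4433, 0.0326, 0.0099], 0.59, [247.0, 211.0])]
green_centre [([0.4937, -0.0685, 0.0147], 0.59, [271.0, 183.0])]
supply_centre [([0.539, -0.2772, 0.0152], 0.76, [322.0, 149.0])]
seat [([0.4649, 0.2726, 0.0029], 0.94, [160.0, 243.0])]
fence [([0.4611, 0.2673, 0.0061], 0.89, [162.0, 243.0])]
post [([0.4795, 0.266, 0.0208], 0.72, [159.0, 234.0])]
clip_arm [([0.4837, 0.2671, 0.0169], 0.64, [158.0, 234.0])]
top [ 0.35857838 -0.0046758   0.93056688] [  6.62538974  -0.45670174 -89.45863734] 419.53145879309477 [-0.08829437  0.          0.          0.          0.        ]
tan_centre [([0.445, 0.0263, 0.0162], 0.9, [241.0, 203.0]), ([0.3736, -0.058, 0.0017], 0.58, [279.0, 236.0])]
green_centre [([0.502, -0.0729, 0.0163], 0.88, [286.0, 177.0])]
supply_centre [([0.5411, -0.2803, 0.0148], 0.79, [379.0, 161.0])]
seat [([0.4706, 0.2676, 0.0066], 0.64, [133.0, 190.0])]
fence [([0.4678, 0.2644, 0.0104], 0.65, [134.0, 192.0])]
post [([0.4881, 0.2617, 0.0225], 0.61, [134.0, 182.0])]
clip_arm [([0.492, 0.2671, 0.0217], 0.78, [132.0, 180.0])]
0.8
```

```bash
python3 - <<'E'
import cv2
a=cv2.imread("pics/top0.png")
cv2.imwrite("pics/top0a.png",cv2.resize(a[100:300,80:440],None,fx=2.2,fy=2.2,interpolation=cv2.INTER_CUBIC))
cv2.imwrite("pics/top0h.png",cv2.resize(a[145:245,85:185],None,fx=6,fy=6,interpolation=cv2.INTER_CUBIC))
cv2.imwrite("pics/top0b.png",cv2.resize(a[150:260,210:320],None,fx=5.4,fy=5.4,interpolation=cv2.INTER_CUBIC))
a=cv2.imread("pics/scene0.png")
cv2.imwrite("pics/scene0h.png",cv2.resize(a[190:290,100:220],None,fx=6,fy=6,interpolation=cv2.INTER_CUBIC))
E
```

```text
(no output)
```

View pics/top0.png

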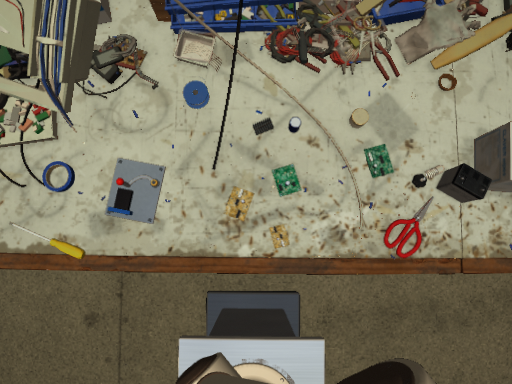

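View pics/scene0.png

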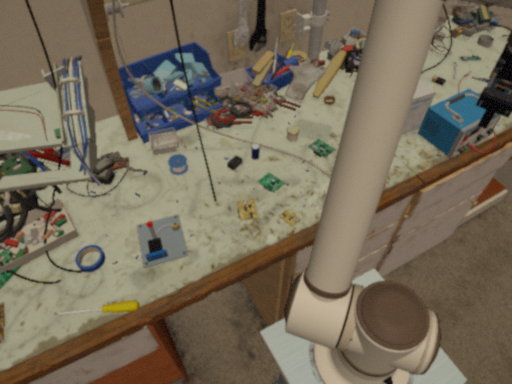

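```bash
echo
```

```text
(no output)
```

View pics/top0h.png

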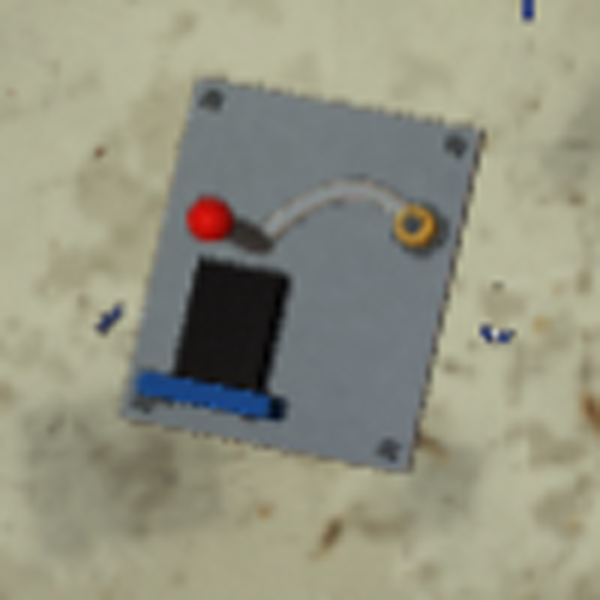

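View pics/top0b.png

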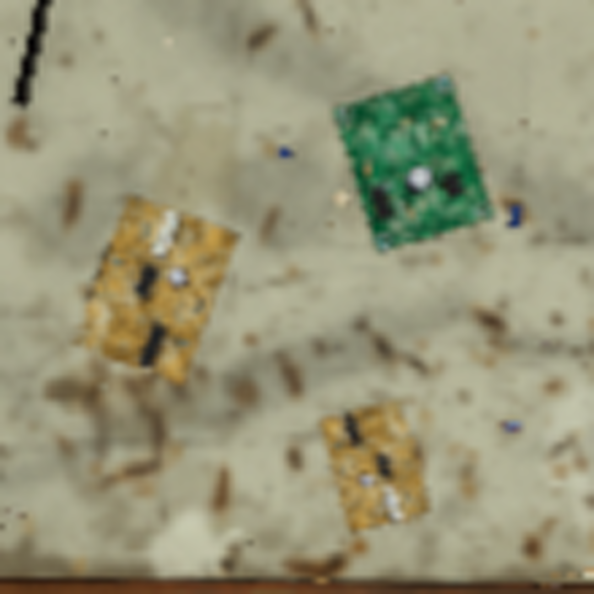

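View pics/scene0h.png

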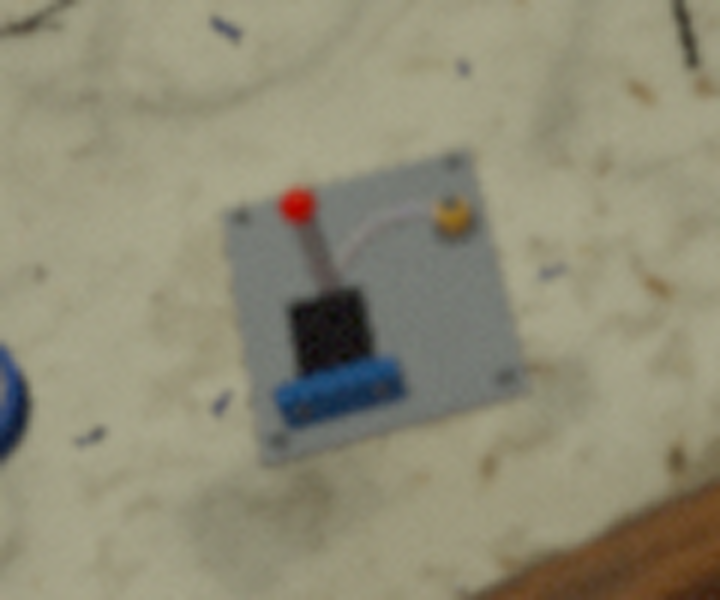

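Candidates for the tan board are the large one at top (239,203) and the small look-alike at (279,237), whose image is about 2/3 the size. I choose the large one. The holder is at (135,190). Its blue fence is nearest the robot, and the red ball is at (120,181). The green boards are at (286,180) and (378,160).

```bash
cat > fit.py <<'E'
from h import *
from scipy.optimize import least_squares
f=env.grab_frame("top"); im=f["image"]
fits=[]
for d in env.trace(f,"tan_centre"):
    m=d["mask"].astype(np.uint8); c=max(cv2.findContours(m,cv2.RETR_EXTERNAL,cv2.CHAIN_APPROX_NONE)[0],key=cv2.contourArea).reshape(-1,2)
    w=ray(f,c,0.015)[:,:2]; r=cv2.minAreaRect((w*1000).astype(np.float32))
    print("trace",round(d["score"],2),m.sum(),c.mean(0).round(1),np.round(r[0],1),np.round(r[1],1),round(r[2],1))
# own colour mask, upscaled
def colmask(roi,fn,s=6):
    u0,u1,v0,v1=roi; a=cv2.resize(im[v0:v1,u0:u1],None,fx=s,fy=s,interpolation=cv2.INTER_CUBIC)
    m=fn(cv2.cvtColor(a,cv2.COLOR_BGR2HSV).astype(int)).astype(np.uint8)
    n,l,st,_=cv2.connectedComponentsWithStats(m); k=1+np.argmax(st[1:,4]); m=(l==k).astype(np.uint8)
    c=max(cv2.findContours(m,cv2.RETR_EXTERNAL,cv2.CHAIN_APPROX_NONE)[0],key=cv2.contourArea).reshape(-1,2)
    return (c+0.5)/s-0.5+[u0,v0],a,m
for name,roi,fn,z in [("tan",(215,262,180,226),lambda h:(h[...,1]>105)&(h[...,0]<30)&(h[...,2]>90),.016),
    ("bed",(100,150,180,220),lambda h:(h[...,2]<60)&(h[...,1]<160),.02),
    ("fence",(100,140,200,220),lambda h:(h[...,0]>100)&(h[...,0]<125)&(h[...,1]>150)&(h[...,2]>100),.03),
    ("base",(95,175,148,232),lambda h:(h[...,0]>95)&(h[...,0]<125)&(h[...,1]>20)&(h[...,1]<90),.006),
    ("ball",(110,130,170,195),lambda h:((h[...,0]<8)|(h[...,0]>172))&(h[...,1]>150),.068)]:
    c,a,m=colmask(roi,fn); w=ray(f,c,z)[:,:2]*1000
    r=cv2.minAreaRect(cv2.convexHull(w.astype(np.float32)))
    print(name,np.round(r[0],1),np.round(r[1],1),round(r[2],1),"contour area",cv2.contourArea(w.astype(np.float32)))
    b=a.copy(); b[m>0]=b[m>0]//2+np.array([127,0,127],np.uint8)
    cv2.imwrite(f"pics/m_{name}.png",b)
f=env.grab_frame("top")
# manual points
p=lambda *q:np.array(q,float)/6+[85,145]-[5/12,5/12]
px=p((200,257),(290,272),(137,369),(284,397),(211,220),(414,226))
M=np.array([[12,16,20],[12,-16,20],[-33,25,30],[-33,-25,30],[22,-2,68],[38,-60,20]])/1000
def W(q):
    c,s=np.cos(q[2]),np.sin(q[2]); return np.c_[q[0]+c*M[:,0]-s*M[:,1],q[1]+s*M[:,0]+c*M[:,1],M[:,2]]
o=least_squares(lambda q:(proj(f,W(q))-px).ravel(),[.47,.27,-.2])
print("holder",o.x[:2].round(4),np.degrees(o.x[2]).round(2),o.fun.round(2))
E
python3 fit.py; cd pics; python3 -c "
import cv2,numpy as np
a=[cv2.resize(cv2.imread(f'm_{n}.png'),(260,260)) for n in('tan','bed','fence','base','ball')]
cv2.imwrite('mm.png',np.vstack([np.hstack(a[:3]),np.hstack(a[3:]+[a[0]*0])]))"
```

```text
trace 0.75 660 [238.6 203.3] [444.6  31.7] [48.4 65.9] 70.5
trace 0.74 362 [279.7 235.7] [373.8 -58.3] [50.2 35.5] 15.5
tan [439.4  33.7] [48.6 75.2] 71.4 contour area 2512.4809013433805
bed [450.3 285.1] [36.3 44.6] 79.8 contour area 1513.954279943835
fence [424.2 291.7] [48.7  8.4] 80.0 contour area 335.4940039650537
base [471.5 264.8] [107.6 128.1] 79.4 contour area 6992.537808325607
ball [482.5 279.3] [14.6 16. ] 2.8 contour area 179.86522955307737
holder [0.4607 0.2839] -9.45 [ 0.27  0.09 -0.74  0.1   1.03  0.34 -1.3  -0.27  0.37  0.09  0.36 -0.33]
```

View pics/mm.png

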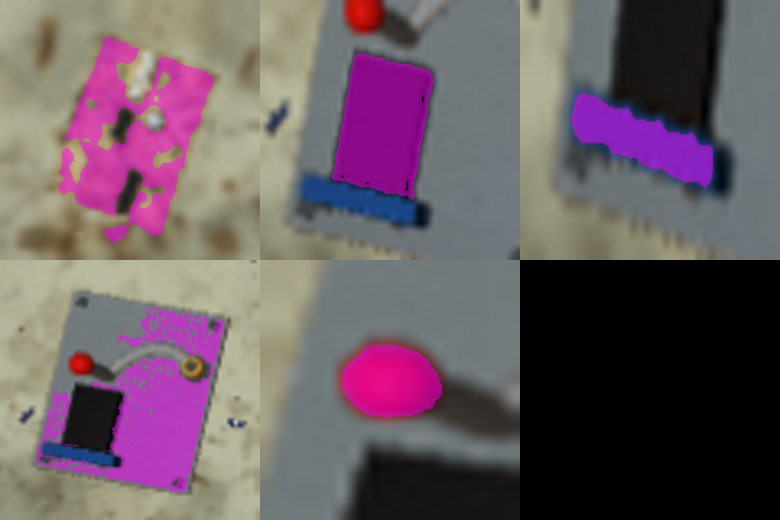

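```bash
cat > ov.py <<'E'
from h import *
seat=np.array([.4611,.2851]); syaw=-10.1
tan=np.array([.4446,.0317]); tyaw=-19.2
def box(c,yaw,x0,x1,y0,y1,z):
    a=np.radians(yaw); r=np.array([[np.cos(a),-np.sin(a)],[np.sin(a),np.cos(a)]])
    q=np.array([[x0,y0],[x1,y0],[x1,y1],[x0,y1]])/1000@r.T+c
    return np.c_[q,np.full(4,z/1000)]
def over(f,boxes,roi,s,fn):
    u0,u1,v0,v1=roi; a=cv2.resize(f["image"][v0:v1,u0:u1],None,fx=s,fy=s,interpolation=cv2.INTER_CUBIC)
    for b,col in boxes:
        p=((proj(f,b)+.5-[u0,v0])*s-.5); cv2.polylines(a,[np.round(p*8).astype(int)],True,col,1,cv2.LINE_AA,3)
    cv2.imwrite(fn,a); return a
def holder(): return [(box(seat,syaw,-33,12,-16,16,20),(0,255,255)),(box(seat,syaw,-42,-33,-25,25,30),(0,255,0)),(box(seat,syaw,14,30,-10,6,68),(255,255,255))]
def board(): return [(box(tan,tyaw,-33,33,-24,24,16),(255,0,0))]
if __name__=="__main__":
    A=[]
    for n,r1,r2 in(("top",(95,175,145,225),(205,275,170,240)),("scene",(110,210,200,280),(225,275,185,235))):
        f=env.grab_frame(n)
        for i,(b,r) in enumerate(((holder(),r1),(board(),r2))):
            A.append(cv2.resize(over(f,b,r,6 if i==0 else 8,"/tmp/x.png"),(390,300) if n=="scene" and i==0 else (300,300)))
    cv2.imwrite("pics/ov0.png",np.vstack([np.hstack([A[0],A[1]]),np.hstack([cv2.resize(A[2],(300,240+60)),A[3]])]))
E
python3 ov.py
```

```text
(no output)
```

View pics/ov0.png

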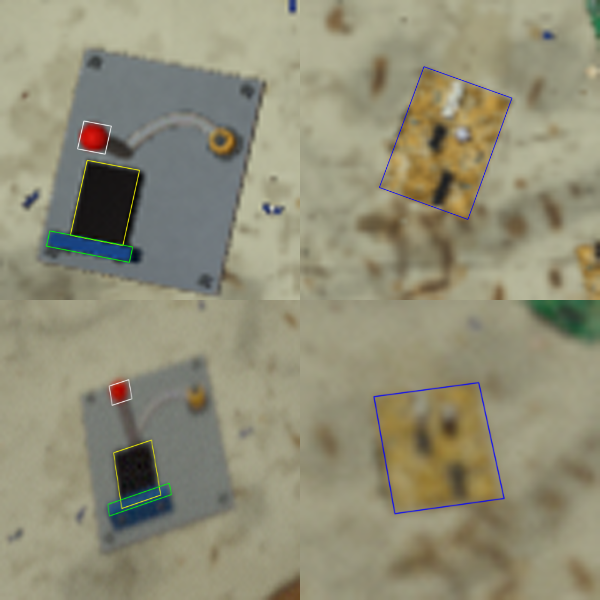

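Overlays agree with the pictures: bed, fence, ball and board outlines coincide in top, and are within about 1 px in scene. The close crop confirms a 48x66 outline, so this is the larger board.

```bash
python3 - <<'E'
from ov import *
def at(c,yaw,x,y,z):
    a=np.radians(yaw); return [c[0]+(np.cos(a)*x-np.sin(a)*y)/1000,c[1]+(np.sin(a)*x+np.cos(a)*y)/1000,z/1000]
RT=[-90,0,tyaw]; RS=[-90,0,syaw]
for P,r in((at(tan,tyaw,-6,0,120),RT),(at(tan,tyaw,-6,0,4),RT),(at(seat,syaw,-28,0,80),RS),(at(seat,syaw,2,0,11),RS)): print(np.round(env.inverse_kinematics(P,r),1))
env.gripper_to(0.82)
env.goto(at(tan,tyaw,-6,0,110),RT)
env.move_straight(at(tan,tyaw,-6,0,30))
s=env.read_state(); print(s["clock"],s["position"],s["tool_rot"],s["force"],s["opening"])
f=env.grab_frame("top"); cv2.imwrite("pics/pre.png",cv2.resize(f["image"][150:260,190:320],None,fx=5,fy=5))
E
```

```text
[  25.7    8.4  -30.7   -0.   -50.9 -134.9]
[  25.7   19.1  -38.6   -0.   -32.2 -134.9]
[  51.6   18.9  -23.    -0.   -48.1 -151.7]
[  48.7   26.1  -23.9   -0.   -40.  -148.8]
4.5917 [0.43958497 0.03364933 0.03041026] [-8.99811272e+01 -4.19124508e-02 -1.92049016e+01] [-0.49444568 -1.18875639  1.1150014 ] 0.8181477298342292
```

View pics/pre.png

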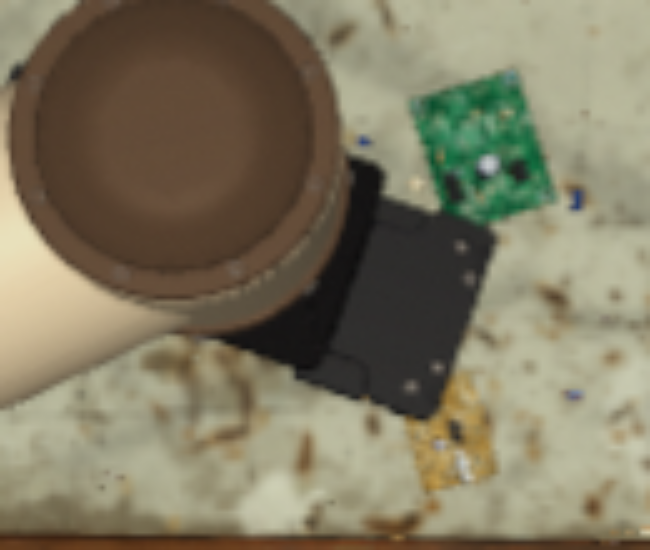

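The picture shows the gripper body hiding the tan board. It overhangs the green board's corner at (480,225), but it is high above it. Next I descend and grip.

```bash
cat >> ov.py <<'E'
def at(c,yaw,x,y,z):
    a=np.radians(yaw); return [c[0]+(np.cos(a)*x-np.sin(a)*y)/1000,c[1]+(np.sin(a)*x+np.cos(a)*y)/1000,z/1000]
RT=[-90,0,tyaw]; RS=[-90,0,syaw]
def st(t=""):
    s=env.read_state(); print(t,round(s["clock"],2),np.round(s["position"],4),np.round(s["tool_rot"],1),np.round(s["force"],2),round(s["opening"]*87,1))
E
python3 - <<'E'
from ov import *
print(env.move_straight(at(tan,tyaw,-6,0,4),rate=.08,force_limit=8)); st()
env.gripper_to(0.3,20); st("grip")
env.move_straight(at(tan,tyaw,-6,0,100),rate=.15); st("lift")
env.goto(at(seat,syaw,-75,0,100),RS); st("over")
for n in("top","scene"):
    f=env.grab_frame(n); cv2.imwrite(f"pics/held_{n}.png",cv2.resize(f["image"][120:300,60:260],None,fx=3.5,fy=3.5))
E
```

```text
False
 5.12 [0.4392 0.0338 0.0043] [-90.   -0.  -19.2] [0.1  0.77 0.64] 71.4
grip 6.12 [0.4389 0.0337 0.004 ] [-90.    0.  -19.2] [ 0.17 -0.43  0.25] 26.1
lift 6.91 [0.4382 0.0334 0.0993] [-90.    0.1 -19.2] [-0.35 -0.43  0.09] 25.9
over 7.96 [0.3871 0.2972 0.0994] [-90.1   0.  -10.1] [ 0.19  0.84 -0.7 ] 26.3
```

View pics/held_top.png

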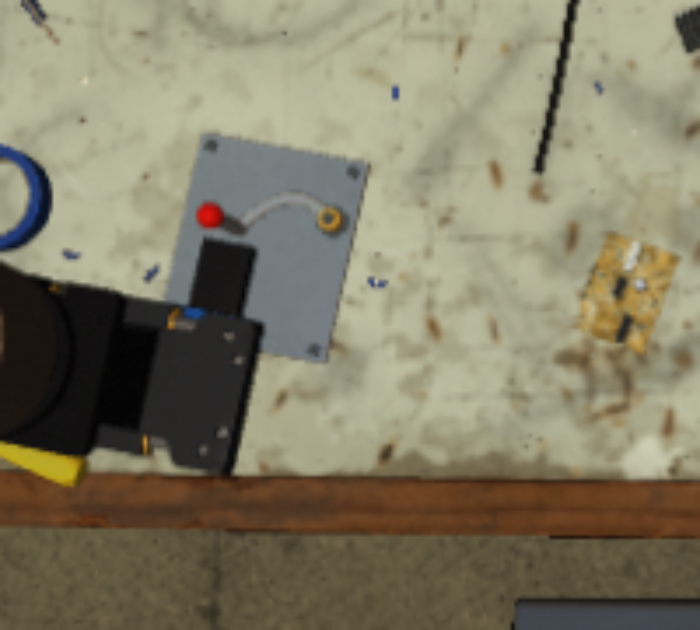

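View pics/held_scene.png

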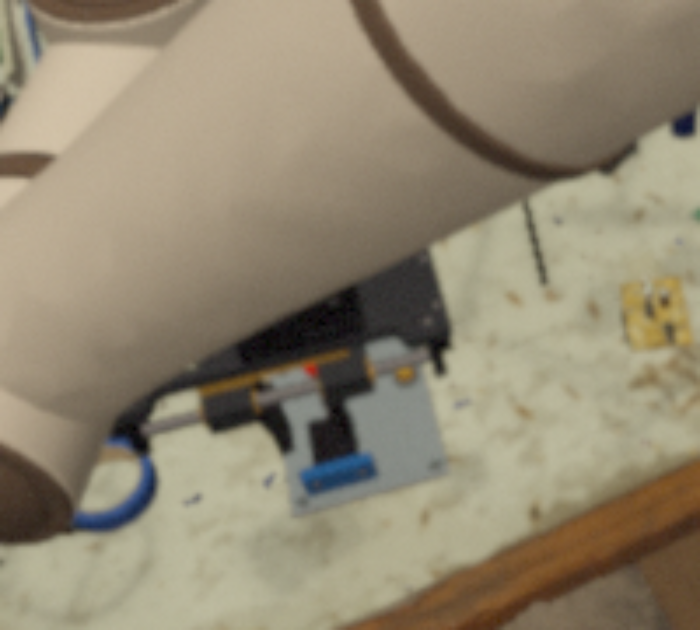

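The opening reads 26 mm (it reached its command of 0.3), and the tan board still lies at top (239,203). So nothing was grasped, and I need to find out why before trying again.

```bash
python3 - <<'E'
from ov import *
st()
env.gripper_to(0.3); st()
p=env.read_state()["position"]
ft=env.grab_frame("top"); fs=env.grab_frame("scene")
a=np.radians(syaw); zt=np.array([-np.sin(a),np.cos(a),0])
for f,n in((ft,"t"),(fs,"s")):
    pts=[p,p+zt*.013,p-zt*.013,p+[0,0,.019],p+[0,0,.07]]
    q=proj(f,pts); print(n,q.round(1).tolist())
    im=cv2.resize(f["image"],None,fx=3,fy=3,interpolation=cv2.INTER_CUBIC)
    for u in q: cv2.circle(im,tuple(int(v) for v in (u+.5)*3),3,(0,255,255),-1)
    c=(q[0]*3).astype(int); y0=max(0,c[1]-260);x0=max(0,c[0]-330); cv2.imwrite(f"pics/dbg_{n}.png",im[y0:y0+520,x0:x0+760])
for d in env.trace(ft,"tan_centre"):
    m=d["mask"].astype(np.uint8); c=max(cv2.findContours(m,cv2.RETR_EXTERNAL,cv2.CHAIN_APPROX_NONE)[0],key=cv2.contourArea).reshape(-1,2)
    r=cv2.minAreaRect((ray(ft,c,.015)[:,:2]*1000).astype(np.float32)); print(d["score"],c.mean(0).round(1),np.round(r[0],1),np.round(r[1],1),round(r[2],1))
f=ft
A=over(ft,board(),(205,275,170,240),8,"/tmp/x.png");cv2.imwrite("pics/tan2.png",A)
E
```

```text
8.06 [0.3876 0.2969 0.0998] [-90.    0.  -10.2] [ 0.57  0.29 -0.35] 25.9
 8.28 [0.3877 0.2975 0.1001] [-90.   -0.  -10.2] [-0.1   0.58  0.7 ] 26.3
t [[103.5, 225.8], [97.2, 224.5], [109.7, 227.0], [100.0, 225.4], [89.9, 224.2]]
s [[152.5, 249.9], [146.6, 251.5], [158.3, 248.2], [150.6, 245.2], [145.2, 231.9]]
0.71 [279.4 235.3] [374.5 -58.6] [46.3 34.9] 14.5
0.62 [238.8 202.8] [444.6  31.3] [50.1 67.3] 70.2
```

View pics/dbg_s.png

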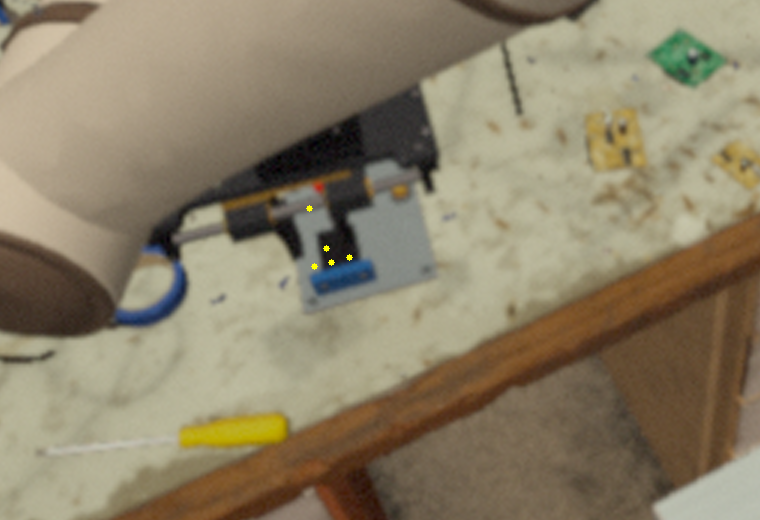

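View pics/tan2.png

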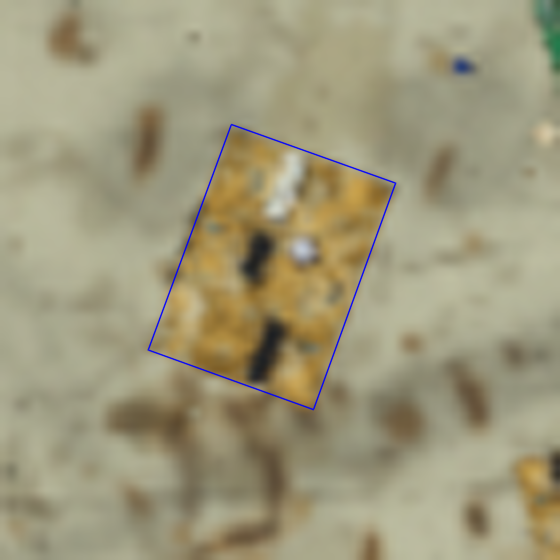

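The board is undisturbed. In scene, the left finger's outer edge lies about 22 mm or more from the tool axis. So the 0.3 command probably did not close far enough, because the opening scale isn't linear in mm. I go back and close fully.

```bash
python3 - <<'E'
from ov import *
env.gripper_to(0.82)
env.goto(at(tan,tyaw,-6,0,100),RT)
env.move_straight(at(tan,tyaw,-6,0,4),rate=.12,force_limit=8); st()
env.gripper_to(0.0,20); st("grip")
env.move_straight(at(tan,tyaw,-6,0,60),rate=.15); st("lift")
E
```

```text
11.43 [0.4395 0.0342 0.0044] [-90.   -0.  -19.2] [-0.02  0.77  1.06] 71.4
grip 12.75 [0.4389 0.0337 0.004 ] [-90.   -0.  -19.2] [-0.32 -0.34  0.36] 0.5
lift 13.28 [0.4385 0.0336 0.0597] [-90.    0.  -19.2] [ 0.1  -0.14  0.09] 0.3
```

The fingers closed to 0 with no contact, so the tool frame or the height isn't where I think it is. I'll look.

```bash
python3 - <<'E'
from ov import *
ft=env.grab_frame("top"); fs=env.grab_frame("scene")
p=env.read_state()["position"]; print(env.read_state()["joint_positions"].round(1))
for f,n in((ft,"t"),(fs,"s")):
    q=proj(f,[p,p+[0,0,.019],p+[0,0,.07]])
    c=q[0].astype(int); y0,x0=c[1]-55,c[0]-60
    im=cv2.resize(f["image"][y0:y0+110,x0:x0+120],None,fx=5,fy=5,interpolation=cv2.INTER_CUBIC)
    for u in q: cv2.circle(im,tuple(int(v) for v in (u+.5-[x0,y0])*5),3,(0,255,255),-1)
    cv2.imwrite(f"pics/dbg2_{n}.png",im)
E
```

```text
[  25.7   13.5  -35.3   -0.   -41.3 -134.9]
```

View pics/dbg2_s.png

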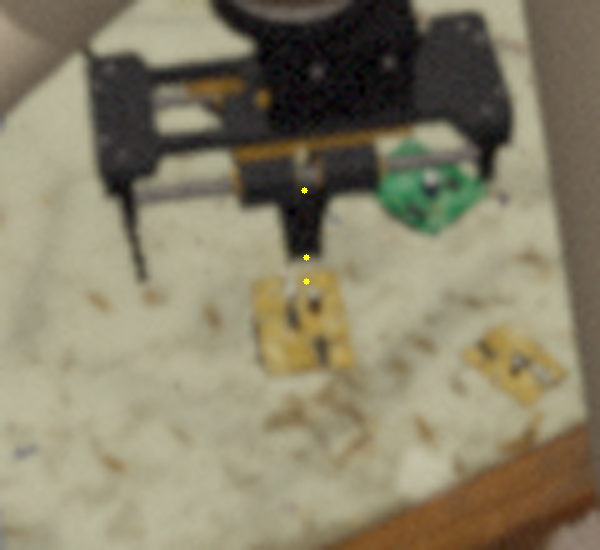

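View pics/dbg2_t.png

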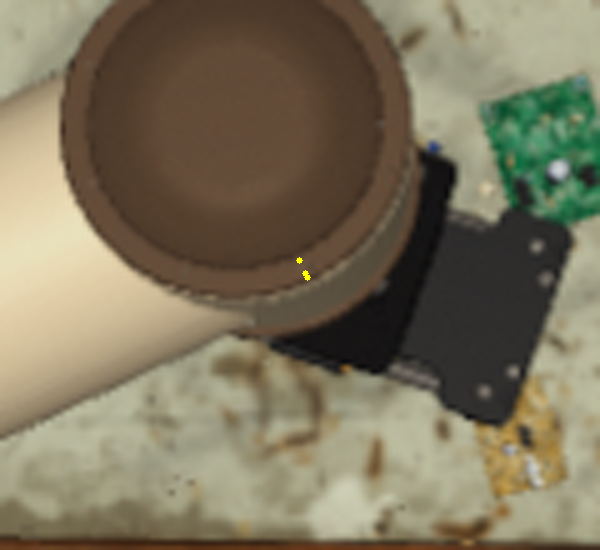

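```bash
python3 - <<'E'
from ov import *
fs=env.grab_frame("scene"); p=env.read_state()["position"]
q=proj(fs,[p])[0]; c=q.astype(int); x0,y0=c[0]-25,c[1]-30
im=cv2.resize(fs["image"][y0:y0+55,x0:x0+50],None,fx=10,fy=10,interpolation=cv2.INTER_CUBIC); cv2.imwrite("pics/z.png",im); print((q+.5-[x0,y0])*10)
print(proj(fs,[[*tan,.016],[*tan,.036]]),x0,y0)
E
```

```text
[263.30267031 312.32385552]
[[247.46844013 208.94151276]
 [247.33091796 204.27599354]] 222 170
```

View pics/z.png

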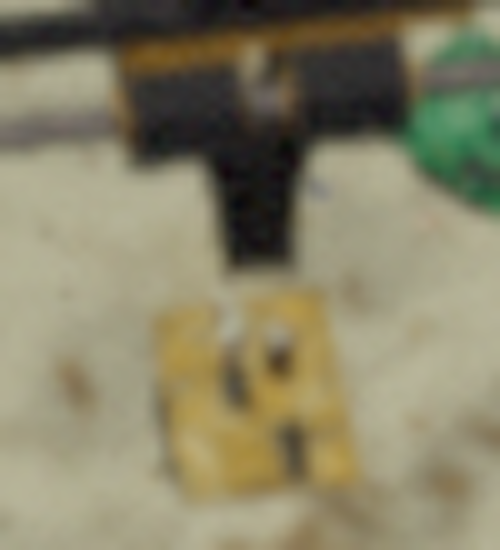

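The shut fingertips show at about scene (248,197), but the reported TCP projects to (248,201). That puts the visible tips about 19 mm higher than reported, which agrees with closing on nothing at z = 4 mm. So the fingers really end at the "grasp point". I'll retry lower, force-guarded in case the table comes first. I'll grip nearer the fence end so the gripper body clears the red ball.

```bash
python3 - <<'E'
from ov import *
env.gripper_to(0.85)
env.move_straight(at(tan,tyaw,-15,0,12),rate=.15); st()
hit=env.move_straight(at(tan,tyaw,-15,0,-14),rate=.05,force_limit=5); st(f"down hit={hit}")
if not hit or env.read_state()["position"][2]<-.008:
    env.gripper_to(0.0,20); st("grip")
    o=env.read_state()["opening"]
    if o>.4:
        env.move_straight(at(tan,tyaw,-15,0,45),rate=.15); st("lift")
fs=env.grab_frame("scene"); cv2.imwrite("pics/g3.png",cv2.resize(fs["image"][150:260,190:310],None,fx=5,fy=5,interpolation=cv2.INTER_CUBIC))
E
```

```text
15.26 [0.4308 0.0367 0.0121] [-90.   -0.  -19.2] [0.09 0.44 0.04] 73.8
down hit=False 15.93 [ 0.4304  0.0366 -0.0142] [-90.    0.  -19.2] [-0.12 -0.34 -0.49] 74.0
grip 16.52 [ 0.4305  0.0367 -0.0139] [-90.   -0.  -19.2] [-1.34  0.39  0.97] 47.0
lift 17.06 [0.4299 0.0365 0.0447] [-90.    0.  -19.2] [-0.84 -0.17 -1.32] 47.2
```

View pics/g3.png

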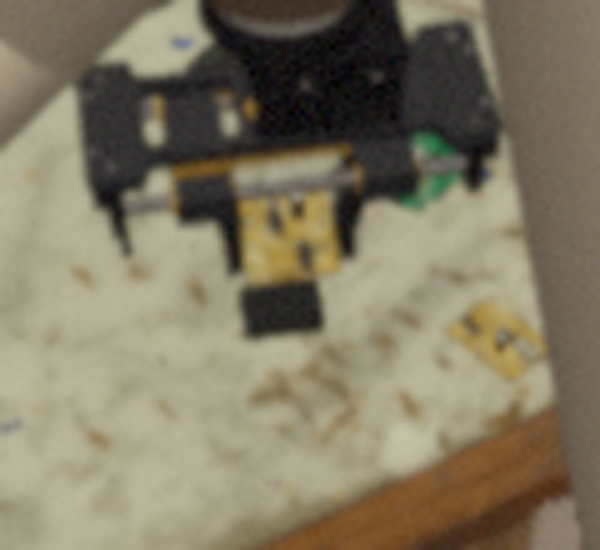

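The board is held (47 mm between the pads) and its foam block is bare at (283,308) in the crop. Next I carry it to the holder, and look before pushing the post.

```bash
cat >> ov.py <<'E'
def T(bx,pz,y=0): return at(seat,syaw,bx-15,y,pz-28)
E
python3 - <<'E'
from ov import *
env.goto(T(-55,75),RS)
env.move_straight(T(-27,46),rate=.15); st("pre")
for n in("top","scene"):
    f=env.grab_frame(n)
    A=over(f,[(box(at(seat,syaw,-27,0,0)[:2],syaw,-33,33,-24,24,48),(0,0,255)),(box(seat,syaw,-33,12,-16,16,20),(0,255,255)),(box(seat,syaw,14,30,-10,6,68),(255,255,255))],(90,190,150,235) if n=="top" else (100,220,190,290),7,f"pics/pre_{n}.png")
    cv2.imwrite(f"pics/pre_{n}.png",cv2.resize(A,None,fx=.93,fy=.93))
E
```

```text
pre 18.55 [0.4199 0.291  0.0177] [-90.1   0.  -10.2] [ 0.28  0.4  -0.13] 47.2
```

View pics/pre_top.png

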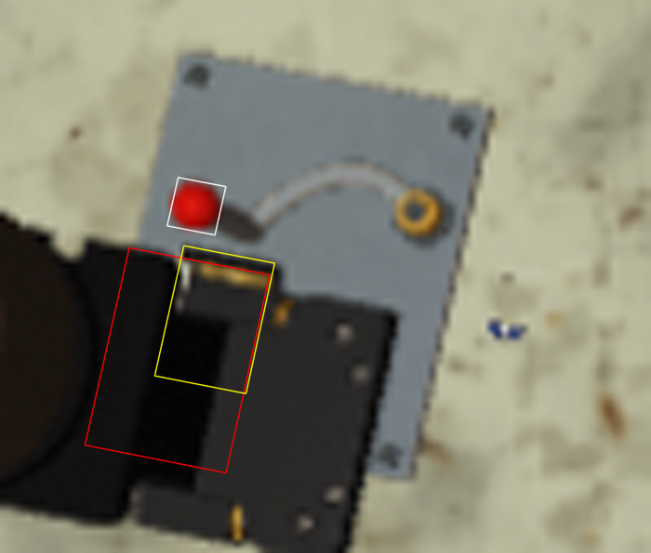

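View pics/pre_scene.png

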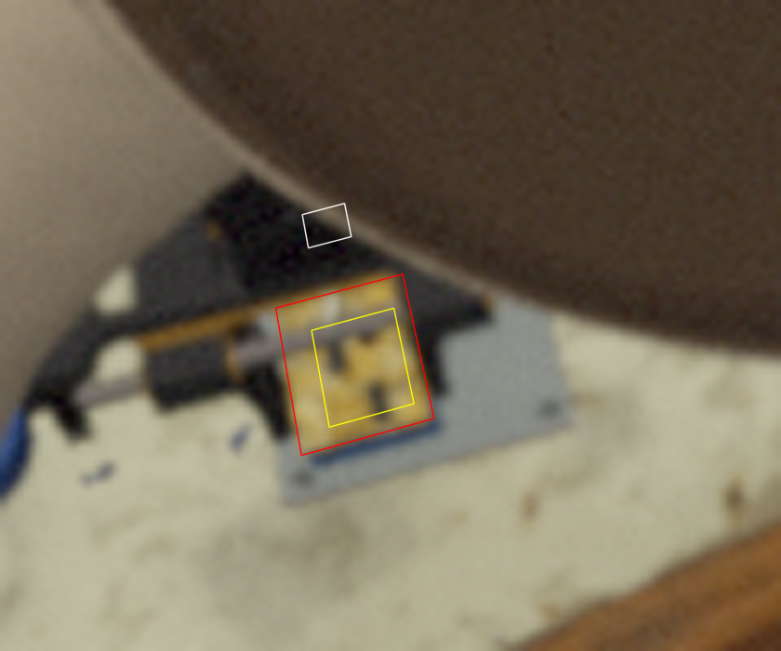

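The held board coincides with the predicted red outline in scene. In top, its right end corner is at (270,275), as predicted. Next: push the post back, lower, and seat.

```bash
python3 - <<'E'
from ov import *
print(env.move_straight(T(4.5,46),rate=.06,force_limit=12)); st("pushed")
f=env.grab_frame("top"); cv2.imwrite("pics/push.png",cv2.resize(f["image"][150:235,90:190],None,fx=6,fy=6))
h=env.move_straight(T(4.5,22.3),rate=.05,force_limit=6); st(f"low {h}")
E
```

```text
False
pushed 19.32 [0.4507 0.2868 0.0178] [-90.    0.  -10.1] [-2.2   1.14  0.1 ] 47.2
low True 19.87 [ 0.4501  0.2863 -0.006 ] [-90.1   0.1 -10.1] [-0.44 -0.96  3.45] 47.4
```

View pics/push.png

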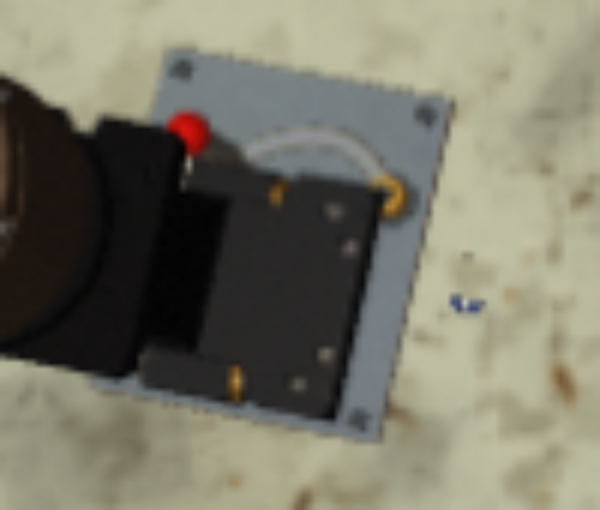

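The post is pushed back (ball at (188,133) in the crop), and contact with the bed came at exactly the expected height. Next I move to the fence until contact, let go, and retreat.

```bash
python3 - <<'E'
from ov import *
h=env.move_straight(T(-2,22.2),rate=.03,force_limit=5); st(f"fence {h}")
p=env.read_state()["position"]; a=np.radians(syaw); d=p[:2]-seat; print("tool local",(d[0]*np.cos(a)+d[1]*np.sin(a))*1e3+15,(-d[0]*np.sin(a)+d[1]*np.cos(a))*1e3)
env.gripper_to(0.75); st("open")
f=env.grab_frame("scene"); cv2.imwrite("pics/rel.png",cv2.resize(f["image"][190:290,100:220],None,fx=6,fy=6))
E
```

```text
fence True 20.08 [ 0.447   0.2874 -0.0059] [-90.1  -0.  -10. ] [ 1.55 -0.42  1.78] 47.5
tool local 0.705340829829785 -0.21053003049588706
open 20.73 [ 0.4466  0.2873 -0.0059] [-90.2   0.1 -10.1] [-0.02  0.17 -0.3 ] 65.2
```

View pics/rel.png

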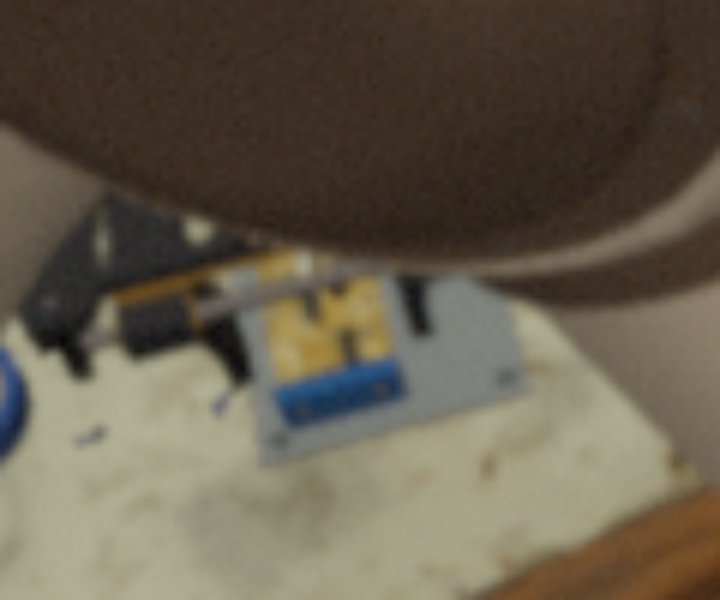

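The fence contact came at 0.7 mm from the estimate. The board lies against the fence and the fingers are clear at (235,355) and (415,305). Retreating.

```bash
python3 - <<'E'
from ov import *
env.move_straight(T(0,140),rate=.2)
env.goto([.30,-.15,.30],[-90,0,-19]); st("away")
f=env.grab_frame("top")
for d in env.trace(f,"tan_centre"):
    m=d["mask"].astype(np.uint8); c=max(cv2.findContours(m,cv2.RETR_EXTERNAL,cv2.CHAIN_APPROX_NONE)[0],key=cv2.contourArea).reshape(-1,2)
    r=cv2.minAreaRect((ray(f,c,.023)[:,:2]*1000).astype(np.float32)); print(round(d["score"],2),c.mean(0).round(1),np.round(r[0],1),np.round(r[1],1),round(r[2],1))
b=[(box(seat,syaw,-33,33,-24,24,24),(0,0,255)),(box(seat,syaw,-42,-33,-25,25,30),(0,255,0)),(box(seat,syaw,30,46,-8,8,68),(255,255,255))]
A=over(f,b,(95,175,150,225),8,"pics/fin_top.png"); over(f,[],(100,150,170,220),12,"pics/fin_topz.png")
g=env.grab_frame("scene"); over(g,b,(110,210,200,280),7,"pics/fin_scene.png")
cv2.imwrite("pics/fin_full.png",f["image"])
E
```

```text
away 23.33 [ 0.3004 -0.1497  0.2995] [-90.    0.1 -19. ] [-0.4  -0.31  0.45] 65.0
0.64 [123.1 193.6] [461.7 285. ] [47.7 65.8] 79.4
0.63 [279.6 236.1] [372.5 -57.7] [49.2 36.2] 16.9
```

View pics/fin_top.png

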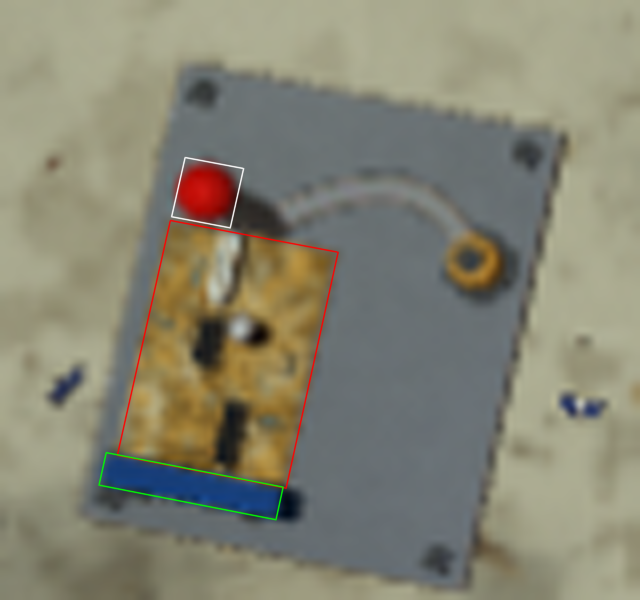

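View pics/fin_topz.png

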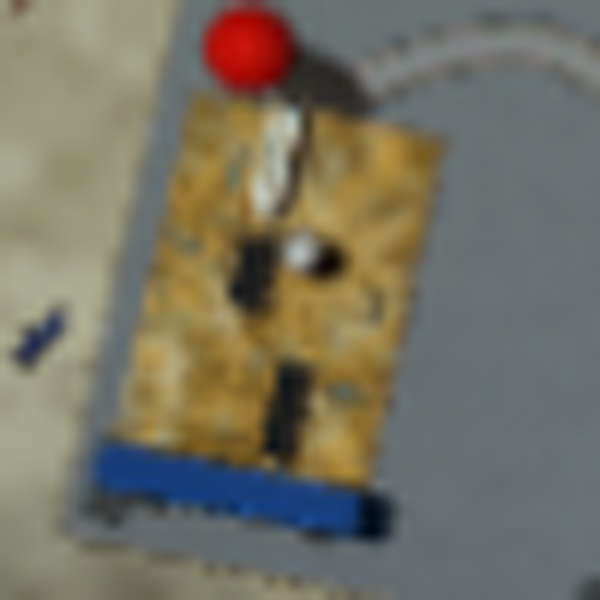

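View pics/fin_scene.png

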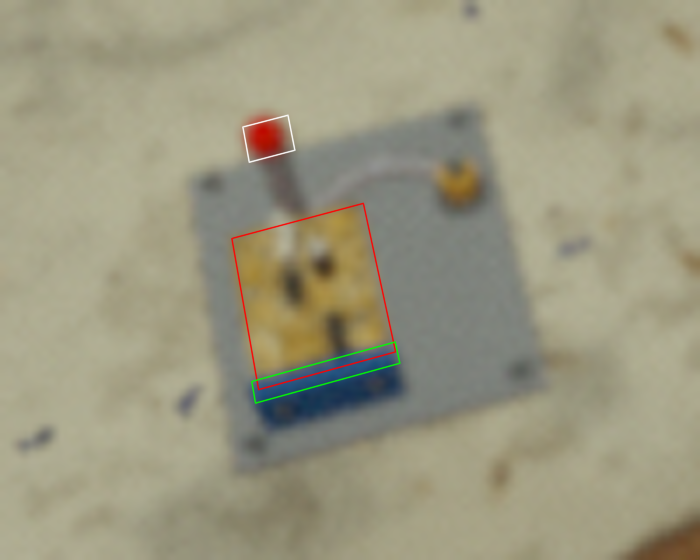

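View pics/fin_full.png

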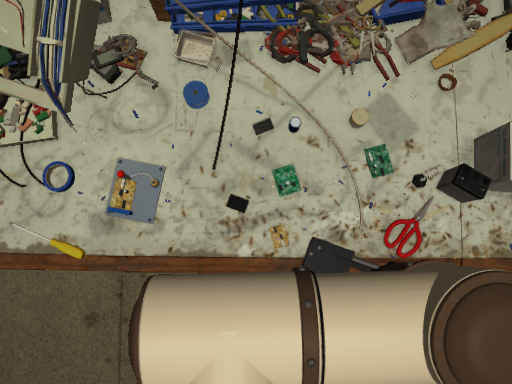

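The board sits exactly on the planned outline. Its far end is under the ball (top (120,174)), its near end is at the fence, and the greens are still at (286,180) and (378,160). Handing in.

```bash
python3 -c "
from ov import *
env.close_job(); st()"
```

```text
the job is handed in; nothing more can be done
the job is handed in; nothing more can be done
```

The larger tan board is clipped in the holder, parts up, with its end against the blue fence and the sprung arm pressing on the other end. I handed the job in at about 23.5 s of the 37 s allowed. I drew the arm back with the board's end, lowered the board onto the bed, backed it to the fence until contact, then let go and retreated.

**Last checks that passed**
- **Position:** the board measures at (461.7, 285.0) mm against the seat at (461.1, 285.1) mm.
- **Squareness:** it is within about 0.5° of the fence, which is about as fine as the mask measurement goes.
- **Post:** the red ball stands at its clipped position.
- **Green boards:** both are still at their original pixels.
- **Robot:** it was clear of everything.

**What disagreed or failed**
- **Failed grasps:** the first two closed on nothing. The fingertips turned out to end about 19 mm short of the reported TCP. I saw this in the scene camera and the later grasp agreed with it. The board stayed in place, and the third, lower grasp held.
- **Scene camera:** in the last scene picture the fence and ball outlines are about 1 px off, within the calibration.

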